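# Start and drive a hanging screw eye into its pilot hole

## Robot

A 7-joint arm with a two-finger parallel gripper is mounted at the origin on a cart in front of the work surface, level with it; the furniture and walls round the work are solid. World frame = base frame: x ahead of the robot, y to its left, z up, the work surface at z = 0. Lengths are in m, angles in rad, forces in N, time in s.
With the tool pointing down it reaches from about 0.425 to 0.875 m from the base axis. Payload 8.4 kg.
Tool frame: the origin (TCP) lies at the very end of the fingers, on their centre line; the grasp point (between the pads) lies 19 mm behind it; z points along the fingers, y is the line along which they close (so a half turn about z gives the same grasp; the last joint's range is limited). The gripper opens to 85 mm and grips with 20 to 120 N. Pads are 22 mm wide; open, the fingers measure 114 mm over their backs; the gripper's body (76 mm by 85 mm) begins 54 mm behind the grasp point. The pads swing forward as they close: fully open they stand 13 mm farther back than shut.
Start: joints at [-1.371, 0.333, 0.04, 1.465, -0.013, 1.343, -0.059], TCP at [0.191, 0.621, 0.208] pointing down, gripper open.
Joint ranges: [-2.58, 2.58], [-0.38, 2.09], [-1.3, 1.39], [0.25, 2.4], [-1.5, 4.64], [0.08, 2.09], [-2.65, 2.65]. Speed limits (rad/s): [2.22, 2.22, 2.79, 2.79, 3.14, 3.14, 3.14].

## Interface

Orientations are given as a unit quaternion [w, x, y, z].
In Python, from plant import ctrl gives the robot as it stands.
- The arm moves only by the tool drive_tool, never from a script. Its arguments are lists of equal length, an entry for each row: "linear": the shift along the tool's x, y, z in cm, a list of three; "turn": the turn about the tool's z in rad; "jaw": the finger opening in cm, from 0 to 8.54. A call has 1 to 8 rows; each row shifts and turns the commanded pose from where the row before left it, along the tool's axes as they then stand; what a row does not reach is not made up. A row lasts 1/8 s, in which the tool goes at most 62.5 mm and 10.7 degrees, less where a joint would pass 70% of its speed; a pose out of reach is approached as far as the arm can. A call with a gripper value outside its range is refused whole. The fingers move at their own pace and stop on an object; "squeeze" is the grip in N (left out, the last holds). Time passes only in rows, so rows that do not move let the fingers close. It gives the time, the measured TCP pose, the force, the opening and the grip force at its end, in the units of the state.
- ctrl.read_state(): the state, without advancing time (a new reading comes with each control period).
- ctrl.camera(name): name is "scene" or "top"; returns a dict with "img" (480x640x3 uint8, blue, green, red), "intrinsics" (3x3 intrinsics, pixels), "cam_to_world" (4x4, takes a point from camera to world coordinates). Camera axes: x right, y down, z forward; pixel columns grow to the right and rows downward; lengths in m; the calibration is good to about 2 mm. A picture is of the moment at which its call begins. There is no depth.
- ctrl.finish_job(): hands the job in; it is judged then, once.
The state is a dict: "clock": time; "joints": joint angles; "qvel": joint speeds; "effort": joint torques, N m; "ee_pos": TCP position; "ee_rot": TCP orientation; "contact_force": force on the tool from outside, world axes, zero at the start; "wrist_torque": the same for the moment, N m; "gripper_width": opening from 0.0 (shut) to 1.0 (fully open); "grip_force": force on a finger pad.
Only numpy, scipy, OpenCV 4.12 (cv2) and the standard library are available. Lean on these libraries where they do the work, as an engineer would, in place of code of your own. Each camera call takes 0.05 s, during which the arm holds its last target. There are 200 camera calls.

## Task

Fit the second hanging eye on the back of the stone panel: lift the loose steel screw eye out of the drilled pale stone block and stand it upright in the empty pilot hole of the wooden batten. Then press it down firmly (about 18 N) while turning it clockwise so that its thread bites, and go on pressing and turning, in several grips, until its collar sits down on the wood like the eye already fitted; then let go. Do not ram it, for more than 35 N splits the batten, and leave the bottle, the stone core and the white tile where they are.

Things in the scene. Friction and masses are not known exactly. Their poses are not given: they have to be found in the camera images.
- screw_eye: Loose forged steel screw eye, 105 to 210 g, standing in the stone block at the start with its collar on its top. Origin: centre of the underside of its collar (24 mm across, z 0 to 5 mm); z points up along its axis, ring above, shank below. Right-hand thread, 6 mm pitch: clockwise seen from above (yaw decreasing) drives it in.
- eye_ring (a point): Centre of the screw eye's ring, 27 mm above its origin: 9 mm thick bar, 39 mm outside, 21 mm inside, so its top is 46.5 mm and its underside 7.5 mm above the origin. Axes as the screw eye's: the ring lies in the x-z plane and is 9 mm thick along y, so pinch it along y; it may also be gripped across its 39 mm outside, along x.
- shank_end (a point): Tapered, flat end (10 mm across) of the screw eye's 12 mm thick threaded shank, on its axis, 26 mm below its origin: this end bears on the wood (a thin point goes on 10 mm farther into the wood). Pressed on the wood with less than about 6 to 10 N the eye only slips round and does not advance; pressing without turning does not drive it either. Pressed harder, it advances 6 mm a turn.
- block: Pale marble offcut drilled as a holder, fixed, 66 x 122 x 45 mm (x, y, z), long along its y. Origin: centre of its underside. The screw eye stands in its middle through hole, 13.5 mm across, with its ring turned up to 0.6 rad from the block; two brass screw heads, 12 mm across, stand 3 mm proud 41 mm either side of it along y.
- batten: Yellowish wooden batten, fixed, 60 x 210 x 45 mm (x, y, z), long along its y, on the back of a black stone panel, 252 x 253 x 10 mm, that lies flat. Origin: centre of the batten's underside; its top is 45 mm above the origin, 55 mm above the bench. The eye already fitted stands at y = +65 mm, collar on the wood, 46.5 mm high; the empty pilot hole is at y = -65 mm.
- pilot (a point): Centre of the mouth of the empty pilot hole, on the batten's top face; z points up. Mouth 13 mm across. The shank drops freely in until its end meets uncut wood 18.5 to 22 mm down (it differs from panel to panel and cannot be seen), so the collar then stands 4 to 7.5 mm above the wood; the rest, about two thirds of a turn to one and a quarter, has to be cut.
- bottle: White squeeze bottle with a nozzle, 37 mm across, 116 mm tall, upright and loose. Origin: centre of its underside.
- stone_core: Grey drilled stone core, 21 mm across, 80 mm tall, upright and loose. Origin: centre of its underside.
- white_tile: White stone tile, 68 x 72 x 10 mm, lying flat and loose. Origin: centre of its underside.
Mind the look-alikes: they are no part of the job. Of the things like the screw_eye, leave any that is green; of the rest the larger one is meant.

How it is judged:
By the outcome, as a careful person would: the job done as asked, in the order asked, and still so for the second after the job is handed in, with the robot touching nothing.
It also fails if it takes over 70 s, if anything falls off the work surface, if the arm or the gripper's body presses on something with over 40 N, if the wrist force passes 120 N, or if a joint passes its speed limit or range.

## Working session

There is one attempt and no reset: what is moved stays moved. The work goes in short steps, Python scripts to look and compute and a tool call to move; the robot and the scene stay as the last step left them, time stands still between calls to the robot, and variables do not carry over. Pictures are saved under pics/ and viewed, at most 10 in all, crops included, and the job is handed in when it is done.

Besides the shell and the picture viewer there is one more tool, called after "Call:" as name(argument=value, ...), one argument or row to a line, values as JSON. drive_tool: Moves the arm, as the interface text tells. Its arguments: {"type":"object","properties":{"linear":{"type":"array"},"turn":{"type":"array"},"jaw":{"type":"array"},"squeeze":{"type":"number"}},"required":["linear","turn","jaw"]}

```bash
mkdir -p pics
cat > h.py <<'E'
import numpy as np, cv2
from plant import ctrl
def snap(n,f):
    c=ctrl.camera(n); cv2.imwrite(f'pics/{f}.png',c['img']); np.savez(f'pics/{f}.npz',K=c['intrinsics'],T=c['cam_to_world']); return c
def ray(f,u,v,z):
    d=np.load(f'pics/{f}.npz'); T=d['T']; r=T[:3,:3]@np.linalg.inv(d['K'])@[u,v,1]
    return T[:3,3]+r*(z-T[2,3])/r[2]
def proj(f,p):
    d=np.load(f'pics/{f}.npz'); T=d['T']; q=d['K']@(T[:3,:3].T@(np.array(p)-T[:3,3])); return q[:2]/q[2]
E
python3 - <<'E'
from h import *
for n in('top','scene'):
    c=snap(n,n+'0'); print(n,c['cam_to_world'].round(3).tolist(),c['intrinsics'][0,0])
print(ctrl.read_state())
E
```

```text
top [[0.002, -0.983, 0.184, 0.323], [-1.0, -0.003, -0.002, -0.134], [0.002, -0.184, -0.983, 1.059], [0.0, 0.0, 0.0, 1.0]] 538.9393579260699
scene [[0.629, -0.524, 0.575, 0.03], [-0.777, -0.402, 0.484, -0.559], [-0.022, -0.751, -0.66, 0.632], [0.0, 0.0, 0.0, 1.0]] 464.7349658480699
{'clock': 0.1, 'joints': array([-1.37116438,  0.33383485,  0.03985504,  1.46617915, -0.01342624,
        1.34327123, -0.05846046]), 'qvel': array([ 1.19514387e-03, -1.14863920e-03,  6.18354214e-04, -3.24403659e-03,
       -4.00908794e-05, -1.07499132e-03,  3.85495927e-04]), 'effort': array([ 5.21006135e-03, -6.60020185e+01,  1.37125835e+00, -4.06477761e+01,
        1.72138849e-02,  8.93741293e-03,  3.26643203e-05]), 'ee_pos': array([0.19123968, 0.62077524, 0.20701524]), 'ee_rot': array([-7.45960503e-05,  1.48843140e-01,  9.88860562e-01, -7.09584247e-04]), 'contact_force': array([-0.20685712, -0.22177884, -1.07644555]), 'wrist_torque': array([ 3.48286766e-02, -9.78757427e-05, -1.37614547e-02]), 'grip_force': 0.0, 'gripper_width': 0.9990767883719197}
```

View pics/top0.png

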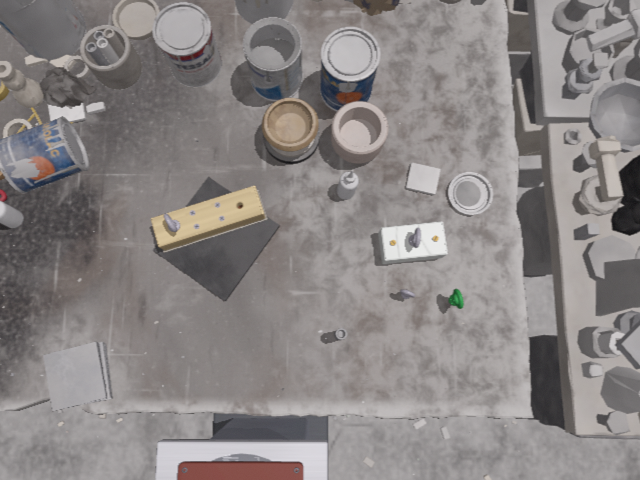

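View pics/scene0.png

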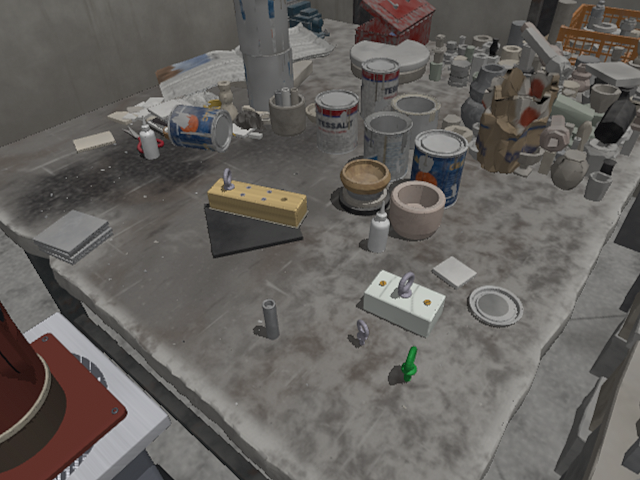

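The top view shows the block at about (413,243) with screw heads near (393,243) and (435,239), and the target eye standing in it. The batten's pilot hole is at (240,205) and the fitted eye near (172,225). The smaller grey eye (406,294) and the green one (457,298) are decoys. Next I'll enlarge this view for exact pixels.

Run:
```python
from h import *
a=cv2.imread('pics/top0.png');b=cv2.imread('pics/scene0.png')
r=lambda i,x,y:cv2.resize(i[y:y+60,x:x+80],(400,300),interpolation=cv2.INTER_CUBIC)
A=np.hstack([r(a,375,210),r(a,190,180)]);B=np.hstack([r(b,362,260),r(b,245,165)])
cv2.imwrite('pics/crop.png',np.vstack([A,B]))
for n,u,v,z in[('s1',393,243,.048),('s2',435,239,.048),('pilot',240,205,.055),('bottle',347,195,0),('ring',417,235,.09),('c1',152,216,.055),('c2',257,187,.055),('c3',267,210,.055),('core',341,334,.08)]: print(n,ray('top0',u,v,z).round(4))
```

```text
s1 [ 0.5195 -0.2852  0.048 ]
s2 [ 0.5276 -0.3658  0.048 ]
pilot [0.5917 0.0083 0.055 ]
bottle [ 0.6281 -0.2011  0.    ]
ring [ 0.5265 -0.3234  0.09  ]
c1 [0.5695 0.1761 0.055 ]
c2 [ 0.6278 -0.0235  0.055 ]
c3 [ 0.582  -0.0438  0.055 ]
core [ 0.3467 -0.1831  0.08  ]
```

View pics/crop.png

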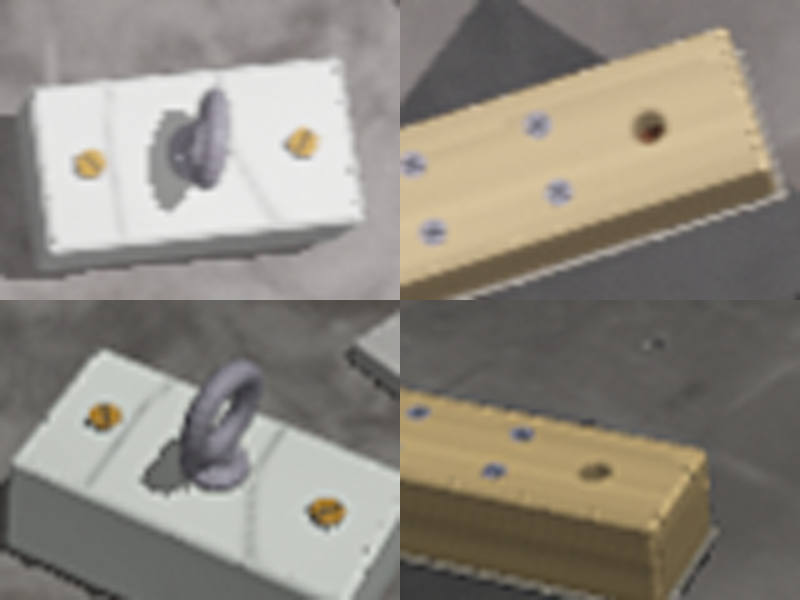

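The crop shows screw heads at top-view (392.8,242.6) and (435.6,238.6). The pilot is at top (240,205.6) and scene (284.2,199.4), and the ring plane runs roughly along world x. I'll fit the ring pose by silhouette.

```bash
cat >> h.py <<'E'
def eyepts(x,y,z,yaw):
    a,b=np.meshgrid(np.linspace(0,2*np.pi,120),np.linspace(0,2*np.pi,30)); r=15+4.5*np.cos(b)
    t=np.stack([r*np.cos(a),4.5*np.sin(b),27+r*np.sin(a)],-1).reshape(-1,3)
    q,h=np.meshgrid(np.linspace(0,2*np.pi,90),np.linspace(0,5,6)); c=np.stack([12*np.cos(q),12*np.sin(q),h],-1).reshape(-1,3)
    p=np.vstack([t,c])/1000; R=np.array([[np.cos(yaw),-np.sin(yaw),0],[np.sin(yaw),np.cos(yaw),0],[0,0,1]])
    return p@R.T+[x,y,z]
def projs(f,P):
    d=np.load(f'pics/{f}.npz'); T=d['T']; q=(P-T[:3,3])@T[:3,:3]@d['K'].T; return q[:,:2]/q[:,2:]
def fit(views,x0,y0,z,yaws,box=60,half=.006,thr=6):
    from scipy.optimize import minimize
    S=5; M=[]
    for f in views:
        im=cv2.imread(f'pics/{f}.png'); u,v=projs(f,np.array([[x0,y0,z+.025]]))[0].astype(int)
        c=cv2.resize(im[v-25:v+25,u-25:u+25].astype(np.float32),None,fx=S,fy=S,interpolation=cv2.INTER_LINEAR)
        m=((c[...,0]-c[...,1]>thr)&(c.max(-1)<190)).astype(np.uint8)
        M.append((f,u-25,v-25,m))
    def cost(p,save=False):
        e=0
        for i,(f,u,v,m) in enumerate(M):
            q=((projs(f,eyepts(p[0]/100,p[1]/100,z,p[2]))-[u,v]+.5)*S)
            o=np.zeros_like(m); k=q.round().astype(int); k=k[((k>=0)&(k<250)).all(1)]; o[k[:,1],k[:,0]]=1
            o=cv2.morphologyEx(o,cv2.MORPH_CLOSE,np.ones((7,7),np.uint8)); e+=1-(o&m).sum()/max(1,(o|m).sum())
        return e
    return sorted([(r.fun,r.x) for w in yaws for r in [minimize(cost,[x0*100,y0*100,w],method='Nelder-Mead',options=dict(initial_simplex=np.array([x0*100,y0*100,w])+[[0,0,0],[.4,0,0],[0,.4,0],[0,0,.25]]))]],key=lambda t:t[0])
E
python3 - <<'E'
from h import *
from scipy.spatial.transform import Rotation as Ro
s1=ray('top0',392.8,242.6,.048);s2=ray('top0',435.6,238.6,.048);m=(s1+s2)/2;print('block',m,np.linalg.norm(s1-s2),'yaw',np.arctan2(*(s1-s2)[[1,0]])-np.pi/2)
print('scene-proj of block mid heads',proj('scene0',s1),proj('scene0',s2))
print('pilot',ray('top0',240,205.6,.055),ray('scene0',284.2,199.4,.055))
for r in fit(['top0','scene0'],m[0],m[1],.045,[-.6,-.3,0,.3,.6,])[:3]:print(r)
for f in['top0','scene0']:print(fit([f],m[0],m[1],.045,[-.3,0,.3])[0])
s=ctrl.read_state();w=s['ee_rot'];print(Ro.from_quat(np.r_[w[1:],w[0]]).as_matrix().round(3))
E
```

```text
block [ 0.52432848 -0.32592441  0.048     ] 0.08258067698621196 yaw 0.09759548060676204
scene-proj of block mid heads [383.03006908 282.61984973] [427.82989801 302.06794255]
pilot [0.59053944 0.0083035  0.055     ] [0.58949045 0.00734368 0.055     ]
(np.float64(0.8258750645652313), array([ 52.79640861, -32.43471237,  -0.05312307]))
(np.float64(0.8279860515658649), array([ 5.28297202e+01, -3.24338162e+01, -3.95037623e-02]))
(np.float64(0.8285910333428738), array([ 5.27950962e+01, -3.24307603e+01, -3.14894061e-02]))
(np.float64(0.30586826347305385), array([ 52.53758705, -32.37633517,  -0.37506012]))
(np.float64(0.45205290713695234), array([ 5.27555708e+01, -3.23918236e+01,  4.83770326e-02]))
[[-0.956  0.294 -0.   ]
 [ 0.294  0.956 -0.001]
 [-0.    -0.001 -1.   ]]
```

Run:
```python
from h import *
rows=[]
for f in('top0','scene0'):
    im=cv2.imread(f'pics/{f}.png'); u,v=projs(f,np.array([[.5245,-.3255,.07]]))[0].astype(int);S=5
    tiles=[]
    c0=cv2.resize(im[v-15:v+17,u-16:u+16],None,fx=S,fy=S,interpolation=cv2.INTER_CUBIC)
    for w in(None,-.45,-.25,-.05,.15):
        c=c0.copy()
        if w is not None:
            q=((projs(f,eyepts(.5245,-.3255,.045,w))-[u-16,v-15]+.5)*S).round().astype(int);o=np.zeros((160,160),np.uint8)
            q=q[((q>=0)&(q<160)).all(1)];o[q[:,1],q[:,0]]=1;o=cv2.morphologyEx(o,cv2.MORPH_CLOSE,np.ones((5,5),np.uint8))
            cs,_=cv2.findContours(o,cv2.RETR_CCOMP,cv2.CHAIN_APPROX_NONE);cv2.drawContours(c,cs,-1,(0,0,255),1)
        tiles.append(c)
    rows.append(np.hstack(tiles))
    c=cv2.resize(c0,(320,320));m=(im[v-15:v+17,u-16:u+16].astype(int));m=((m[...,0]-m[...,1])*8).clip(0,255).astype(np.uint8)
    rows.append(np.hstack([cv2.cvtColor(cv2.resize(m,(160,160),interpolation=0),8)]+[np.zeros((160,640,3),np.uint8)])) 
    
cv2.imwrite('pics/ov.png',np.vstack([rows[0],rows[2],np.hstack([rows[1][:,:160],rows[3][:,:160],rows[1][:,160:640]])]))
```

```text
(no output)
```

View pics/ov.png

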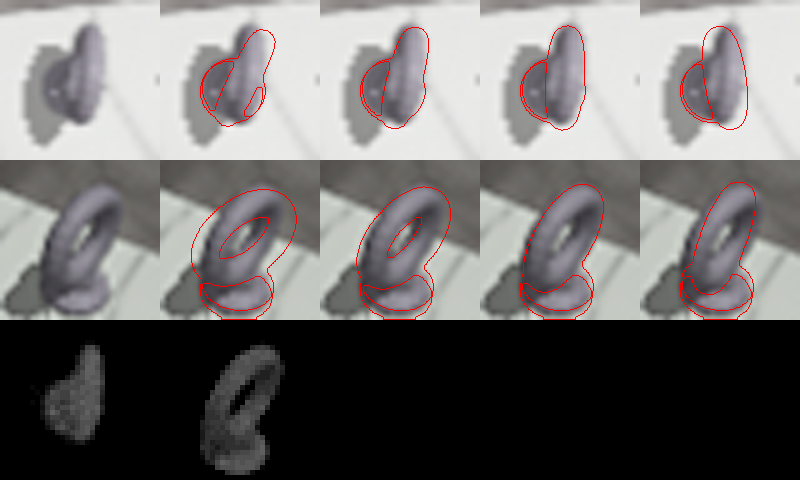

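The ring silhouette matches a yaw of about -0.15 at roughly (0.525,-0.3245), so I'll start the approach.

Call:
drive_tool(
  linear=[
    [0,0,0],
    [-4.5,-4,0],
    [-4.5,-4,0],
    [-4.5,-4,0],
    [-4.5,-4,0],
    [-4.5,-4,0],
    [-4.5,-4,0],
    [-4.5,-4,0],
  ],
  turn=[-0.149,0,0,0,0,0,0,0],
  jaw=[5,5,5,5,5,5,5,5],
  squeeze=60,
)

```text
clock: 1.1
ee_pos: [0.4619, 0.2955, 0.2077]
ee_rot: [-0.0, 0.075, 0.997, 0.0]
contact_force: [1.1, 1.0, 0.4]
gripper_width: 0.586
grip_force: 0.0
```

```bash
cat >> h.py <<'E'
from scipy.spatial.transform import Rotation as Ro
def st(tgt=None,ang=None):
    s=ctrl.read_state(); w=s['ee_rot']; R=Ro.from_quat(np.r_[w[1:],w[0]]).as_matrix()
    a=np.arctan2(R[1,1],R[0,1]); print('t',round(s['clock'],2),'pos',s['ee_pos'].round(4),'yang',round(a,3),'tilt',R[:2,2].round(4),'j7',s['joints'][6].round(3),'F',s['contact_force'].round(1),'M',s['wrist_torque'].round(2),'w',(s['gripper_width']*8.54).round(2),'grip',s['grip_force'].round(1))
    if tgt is not None: print('shift cm',(R.T@(np.array(tgt)-s['ee_pos'])*100).round(2))
    if ang is not None: print('turn',round(a-ang,3))
E
python3 - <<'E'
from h import *
for r in fit(['top0','scene0'],.525,-.3245,.045,[-.4,-.2,0],thr=3)[:2]:print(r)
st([.525,-.3245,.2],1.42)
E
```

```text
(np.float64(0.6140708870308295), array([ 52.7014649 , -32.45876777,  -0.06753439]))
(np.float64(0.6152298190939415), array([ 52.68846717, -32.46574606,  -0.07319162]))Traceback (most recent call last):
  File "<stdin>", line 3, in <module>
  File "h.py", line 37, in st
    a=np.arctan2(R[1,1],R[0,1]); print('t',round(s['clock'],2),'pos',s['ee_pos'].round(4),'yang',round(a,3),'tilt',R[:2,2].round(4),'j7',s['joints'][6].round(3),'F',s['contact_force'].round(1),'M',s['wrist_torque'].round(2),'w',(s['gripper_width']*8.54).round(2),'grip',s['grip_force'].round(1))
                                                                                                                                                                                                                                    ^^^^^^^^^^^^^^^^^^^^^^^^^^^^^^^
AttributeError: 'float' object has no attribute 'round'
```

Call:
drive_tool(
  linear=[
    [-1.4,-5.5,0],
    [-1.4,-5.5,0],
    [-1.4,-5.5,0],
    [-1.4,-5.5,0],
    [-1.4,-5.5,0],
    [-1.4,-5.5,0],
    [-1.4,-5.5,0],
    [-1.4,-5.5,0],
  ],
  turn=[0,0,0,0,0,0,0,-0.04],
  jaw=[5,5,5,5,5,5,5,5],
)

```text
clock: 2.1
ee_pos: [0.5059, -0.1561, 0.2078]
ee_rot: [0.0, 0.054, 0.999, 0.0]
contact_force: [1.1, 0.9, -0.1]
gripper_width: 0.584
grip_force: 0.0
```

```bash
sed -i "s/(s\['gripper_width'\]\*8.54).round(2)/round(float(s['gripper_width'])*8.54,2)/; s/s\['grip_force'\].round(1)/round(float(s['grip_force']),1)/" h.py
python3 - <<'E'
from h import *
st([.5255,-.3245,.13],1.46)
E
```

```text
t 2.1 pos [ 0.5059 -0.1561  0.2078] yang 1.462 tilt [0.0003 0.0003] j7 1.739 F [ 1.1  0.9 -0.1] M [ 0.   -0.06 -0.  ] w 4.99 grip 0.0
shift cm [ -3.77 -16.53   7.78]
turn 0.002
```

Call:
drive_tool(
  linear=[
    [-1.2,-5.5,1.5],
    [-1.2,-5.5,1.5],
    [-1.37,-5.53,1.8],
    [0,0,3],
    [0,0,0],
  ],
  turn=[0,0,0,0,0],
  jaw=[5,5,5,5,5],
)

```text
clock: 2.72
ee_pos: [0.5237, -0.3224, 0.1274]
ee_rot: [-0.002, 0.055, 0.998, 0.001]
contact_force: [-0.3, -0.5, 1.2]
gripper_width: 0.587
grip_force: 0.0
```

Run:
```python
from h import *
st([.5255,-.3245,.055],1.46)
c=snap('top','top1');d=snap('scene','scene1')
r=lambda i,x,y:cv2.resize(i[y:y+75,x:x+80],(400,375),interpolation=cv2.INTER_CUBIC)
cv2.imwrite('pics/c1.png',np.hstack([r(c['img'],375,195),r(d['img'],362,245)]))
```

```text
t 2.73 pos [ 0.5237 -0.3224  0.1274] yang 1.46 tilt [-0.0047  0.0015] j7 2.18 F [-0.3 -0.5  1.2] M [ 0.06 -0.01  0.01] w 5.01 grip 0.0
shift cm [-0.23 -0.19  7.24]
turn -0.0
```

View pics/c1.png

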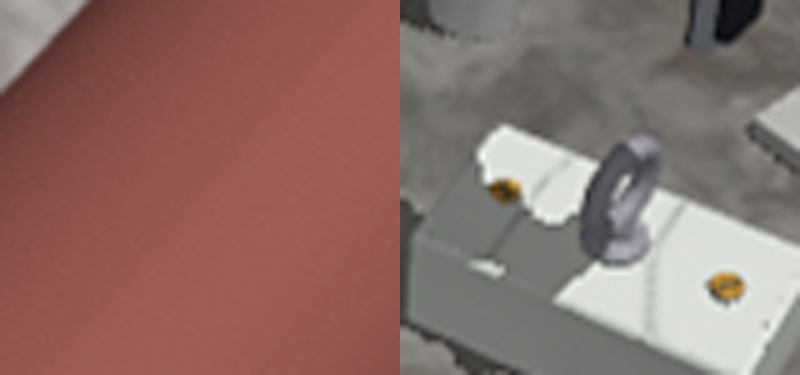

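The scene view shows the ring between the jaws and the gripper above it, with the right finger at about (424,250). I'll descend and close.

Call:
drive_tool(
  linear=[
    [0,0,2],
    [0,0,2],
    [0,0,2],
    [0,0,1.4],
    [0,0,0],
  ],
  turn=[0,0,0,0,0],
  jaw=[5,5,5,5,5],
)

```text
clock: 3.45
ee_pos: [0.5246, -0.3226, 0.0544]
ee_rot: [-0.001, 0.055, 0.998, 0.0]
contact_force: [-0.2, 0.2, 0.7]
gripper_width: 0.585
grip_force: 0.0
```

Run:
```python
from h import *
st([.5255,-.3245,.055],1.46)
```

```text
t 3.45 pos [ 0.5246 -0.3226  0.0544] yang 1.461 tilt [-0.0022  0.0006] j7 2.226 F [-0.2  0.2  0.7] M [-0.05  0.03  0.  ] w 4.99 grip 0.0
shift cm [-0.11 -0.18 -0.06]
turn 0.001
```

Call:
drive_tool(
  linear=[
    [0,-0.15,0],
    [0,0,0],
    [0,0,0],
    [0,0,0],
    [0,0,0],
    [0,0,0],
  ],
  turn=[0,0,0,0,0,0],
  jaw=[5,2,0.5,0,0,0],
  squeeze=60,
)

```text
clock: 4.2
ee_pos: [0.5255, -0.3249, 0.0563]
ee_rot: [0.0, 0.055, 0.998, -0.0]
contact_force: [-1.2, -1.1, 5.7]
gripper_width: 0.082
grip_force: 60.1
```

Run:
```python
from h import *
st()
```

```text
t 4.2 pos [ 0.5255 -0.3249  0.0563] yang 1.461 tilt [ 0.0008 -0.0006] j7 2.229 F [-1.2 -1.1  5.7] M [-0.34  0.15 -0.05] w 0.7 grip 60.1
```

Call:
drive_tool(
  linear=[
    [0,0,-0.5],
    [0,0,-1],
    [0,0,-1.5],
    [0,0,-2],
    [0,0,-3],
    [0,0,-3],
    [0,0,0],
  ],
  turn=[0,0,0,0,0,0,0],
  jaw=[0,0,0,0,0,0,0],
)

```text
clock: 5.08
ee_pos: [0.5265, -0.3254, 0.1694]
ee_rot: [0.002, 0.055, 0.998, -0.001]
contact_force: [0.2, -0.3, -2.1]
gripper_width: 0.082
grip_force: 59.3
```

Run:
```python
from h import *
st([.59,.008,.167],1.46)
c=snap('top','top2');d=snap('scene','scene2')
u,v=projs('scene2',np.array([[.5255,-.3249,.167]]))[0].astype(int)
print(u,v);cv2.imwrite('pics/c2.png',cv2.resize(d['img'][v-50:v+60,u-60:u+60],None,fx=5,fy=5,interpolation=cv2.INTER_CUBIC))
```

```text
t 5.08 pos [ 0.5265 -0.3254  0.1694] yang 1.461 tilt [ 0.0046 -0.0016] j7 2.164 F [ 0.2 -0.3 -2.1] M [-0.01 -0.02 -0.04] w 0.7 grip 59.3
shift cm [-2.65 33.84  0.21]
turn 0.001
412 238
```

View pics/c2.png

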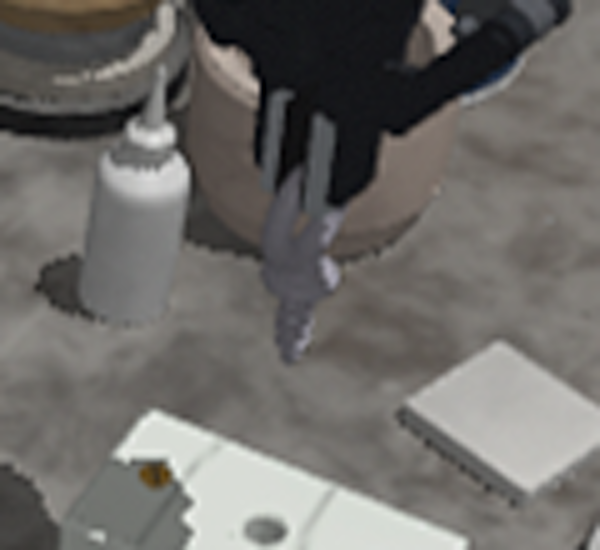

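The eye hangs upright between the pads, its tip at about scene (410,259), and the vacated hole shows at (405,294). The bottle is clear to the left.

Run:
```python
from h import *
print('hole scene',ray('scene2',405.4,294,.045)); 
for z in(.132,.122):print(z,proj('scene2',[.5265,-.3254,z]),proj('scene2',[.5245,-.3254,z]))
for f,uv in(('top0',[(392.8,242.6),(435.6,238.6)]),('scene0',[(382.6,283),(427.2,302.2)])):print(f,[ray(f,*p,.048).round(4) for p in uv])
```

```text
hole scene [ 0.52369357 -0.3275705   0.045     ]
0.132 [410.61921268 254.77808948] [409.95801049 255.46934358]
0.122 [409.94799133 259.40576069] [409.29168562 260.0980477 ]
top0 [array([ 0.5203, -0.2848,  0.048 ]), array([ 0.5284, -0.367 ,  0.048 ])]
scene0 [array([ 0.5191, -0.2847,  0.048 ]), array([ 0.5275, -0.3663,  0.048 ])]
```

Call:
drive_tool(
  linear=[
    [-0.4,3,0],
    [-0.4,5.5,0],
    [-0.4,5.5,0],
    [-0.4,5.5,0],
    [-0.4,5.5,0],
    [-0.4,5.5,0],
    [-0.41,3.43,0],
    [0,0,0],
  ],
  turn=[0,0,0,0,0,0,0,0],
  jaw=[0,0,0,0,0,0,0,0],
)

```text
clock: 6.18
ee_pos: [0.5899, 0.0139, 0.1644]
ee_rot: [-0.001, 0.052, 0.999, 0.0]
contact_force: [-0.9, -0.7, -1.9]
gripper_width: 0.087
grip_force: 59.3
```

Run:
```python
from h import *
st([.5917,.0087,.115],1.46)
```

```text
t 6.17 pos [0.5899 0.0139 0.1644] yang 1.467 tilt [-0.0024  0.0004] j7 1.522 F [-0.9 -0.7 -1.9] M [-0.04  0.02  0.04] w 0.74 grip 59.3
shift cm [-0.24 -0.5   4.94]
turn 0.007
```

Call:
drive_tool(
  linear=[
    [0,0,1.5],
    [0,0,2],
    [0,0,1.5],
    [0,0,0],
    [0,0,0],
  ],
  turn=[0,0,0,0,0],
  jaw=[0,0,0,0,0],
)

```text
clock: 6.8
ee_pos: [0.5906, 0.0092, 0.1162]
ee_rot: [0.0, 0.055, 0.998, -0.0]
contact_force: [-0.5, 0.1, -1.6]
gripper_width: 0.087
grip_force: 59.3
```

Run:
```python
from h import *
st([.5917,.0087,.1],1.46)
d=snap('scene','scene3');c=snap('top','top3')
s=ctrl.read_state()['ee_pos']
for z in(.0377+.0113-.0113,):pass
print(proj('scene3',s-[0,0,.0373]),proj('scene3',s-[0,0,.0473]),'pilot',proj('scene3',[.5895,.0073,.055]))
cv2.imwrite('pics/c3.png',np.hstack([cv2.resize(d['img'][150:230,245:325],(400,400),interpolation=2),cv2.resize(c['img'][160:240,200:280],(400,400),interpolation=2)]))
```

```text
t 6.8 pos [0.5906 0.0092 0.1162] yang 1.46 tilt [ 0.0004 -0.0001] j7 1.55 F [-0.5  0.1 -1.6] M [0.04 0.04 0.01] w 0.74 grip 59.3
shift cm [-0.11 -0.04  1.62]
turn 0.0
[283.00118857 189.20605791] [283.36149738 193.1626646 ] pilot [284.21844553 199.40531629]
```

View pics/c3.png

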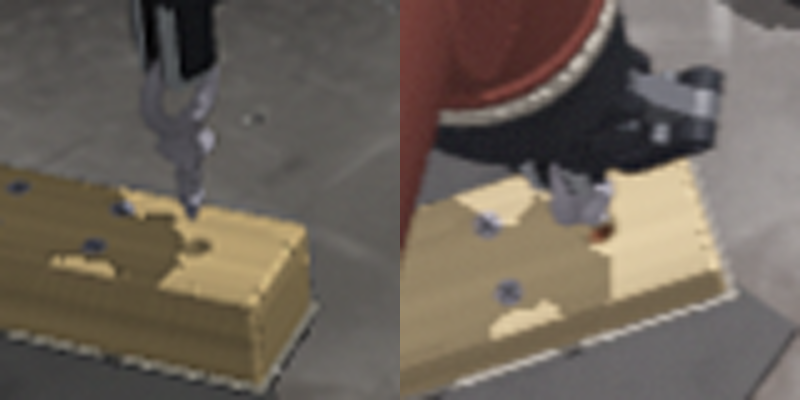

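The tip, at scene (283.6,193), sits directly above the pilot mouth at (284.2,199.4), aligned to about 1 mm. I'll lower it in steps.

Call:
drive_tool(
  linear=[
    [0,-0.05,0.8],
    [0,0,0.8],
    [0,0,0.7],
    [0,0,0.4],
    [0,0,0],
  ],
  turn=[0,0,0,0,0],
  jaw=[0,0,0,0,0],
)

```text
clock: 7.52
ee_pos: [0.5909, 0.0096, 0.089]
ee_rot: [0.001, 0.055, 0.998, 0.0]
contact_force: [1.4, 0.7, -0.5]
gripper_width: 0.086
grip_force: 59.5
```

Run:
```python
from h import *
st([.5906,.0087,.076],1.46)
```

```text
t 7.53 pos [0.5909 0.0096 0.089 ] yang 1.461 tilt [0.0011 0.0004] j7 1.567 F [ 1.4  0.7 -0.5] M [ 0.34 -0.35  0.02] w 0.73 grip 59.5
shift cm [ 0.02 -0.09  1.3 ]
turn 0.001
```

Call:
drive_tool(
  linear=[
    [0,0,0.4],
    [0,0,0.4],
    [0,0,0.4],
    [0,0,0.1],
    [0,0,0],
  ],
  turn=[0,0,0,0,0],
  jaw=[0,0,0,0,0],
)

```text
clock: 8.15
ee_pos: [0.5905, 0.0095, 0.0757]
ee_rot: [0.0, 0.055, 0.998, 0.0]
contact_force: [3.9, 3.3, -1.8]
gripper_width: 0.083
grip_force: 59.4
```

Run:
```python
from h import *
st([.5909,.009,.070],1.46)
```

```text
t 8.15 pos [0.5905 0.0095 0.0757] yang 1.461 tilt [0.0003 0.0001] j7 1.576 F [ 3.9  3.3 -1.8] M [ 0.81 -1.22  0.05] w 0.71 grip 59.4
shift cm [-0.04 -0.05  0.57]
turn 0.001
```

Call:
drive_tool(
  linear=[
    [-0.07,0.07,0],
    [0,0,0.1],
    [0,0,0.1],
    [0,0,0],
  ],
  turn=[0,0,0,0],
  jaw=[0,0,0,0],
)

```text
clock: 8.65
ee_pos: [0.591, 0.0098, 0.0737]
ee_rot: [-0.0, 0.055, 0.998, -0.0]
contact_force: [1.9, 2.3, -0.5]
gripper_width: 0.086
grip_force: 59.5
```

Run:
```python
from h import *
st([.5909,.009,.070],1.46)
```

```text
t 8.65 pos [0.591  0.0098 0.0737] yang 1.461 tilt [-0.0003 -0.0001] j7 1.577 F [ 1.9  2.3 -0.5] M [ 0.59 -0.72  0.02] w 0.73 grip 59.5
shift cm [-0.   -0.08  0.37]
turn 0.001
```

Call:
drive_tool(
  linear=[
    [-0.08,0.1,0],
    [0,0,0.1],
    [0,0,0],
  ],
  turn=[0,0,0],
  jaw=[0,0,0],
)

```text
clock: 9.02
ee_pos: [0.5916, 0.0104, 0.0727]
ee_rot: [-0.0, 0.055, 0.998, -0.0]
contact_force: [0.5, 0.9, 0.5]
gripper_width: 0.077
grip_force: 59.5
```

Call:
drive_tool(
  linear=[
    [0,0,0.1],
    [0,0,0],
  ],
  turn=[0,0],
  jaw=[0,0],
)

```text
clock: 9.28
ee_pos: [0.5921, 0.0105, 0.0723]
ee_rot: [0.0, 0.055, 0.998, -0.0]
contact_force: [-1.4, -0.5, 5.7]
gripper_width: 0.082
grip_force: 60.2
```

Contact at the hole bottom. I'll raise the pressure before turning.

Call:
drive_tool(
  linear=[
    [0,0,0.08],
    [0,0,0],
  ],
  turn=[0,0],
  jaw=[0,0],
  squeeze=100,
)

```text
clock: 9.52
ee_pos: [0.5924, 0.0105, 0.0721]
ee_rot: [0.0, 0.055, 0.998, 0.0]
contact_force: [-1.9, 0.6, 11.0]
gripper_width: 0.069
grip_force: 101.6
```

Call:
drive_tool(
  linear=[
    [0,0,0.08],
    [0,0,0.015],
    [0,0,0.015],
    [0,0,0.015],
    [0,0,0.015],
  ],
  turn=[0,0.15,0.15,0.15,0.15],
  jaw=[0,0,0,0,0],
)

```text
clock: 10.15
ee_pos: [0.5929, 0.0107, 0.0713]
ee_rot: [0.001, 0.35, 0.937, 0.001]
contact_force: [-2.7, 0.2, 14.9]
gripper_width: 0.064
grip_force: 102.0
```

Run:
```python
from h import *
st()
```

```text
t 10.15 pos [0.5929 0.0107 0.0713] yang 0.856 tilt [0.0018 0.0009] j7 1.026 F [-2.7  0.2 14.9] M [ 0.18  0.77 -0.  ] w 0.55 grip 102.0
```

Call:
drive_tool(
  linear=[
    [0.04,-0.03,0.02],
    [0,0,0.018],
    [0,0,0.018],
    [0,0,0.018],
    [0,0,0.018],
    [0,0,0.018],
    [0,0,0.018],
  ],
  turn=[0.16,0.16,0.16,0.16,0.16,0.16,0.16],
  jaw=[0,0,0,0,0,0,0],
)

```text
clock: 11.02
ee_pos: [0.5933, 0.0104, 0.0703]
ee_rot: [0.001, 0.794, 0.608, 0.002]
contact_force: [-0.3, -0.9, 14.2]
gripper_width: 0.063
grip_force: 102.0
```

Run:
```python
from h import *
st()
```

```text
t 11.03 pos [0.5933 0.0104 0.0703] yang -0.264 tilt [0.0035 0.0003] j7 0.035 F [-0.3 -0.9 14.2] M [0.01 0.1  0.03] w 0.54 grip 102.0
```

Call:
drive_tool(
  linear=[
    [0,0,0.04],
    [0,0,0.018],
    [0,0,0.018],
    [0,0,0.018],
    [0,0,0.018],
    [0,0,0.018],
    [0,0,0.018],
    [0,0,0.018],
  ],
  turn=[0.16,0.16,0.16,0.16,0.16,0.16,0.16,0.16],
  jaw=[0,0,0,0,0,0,0,0],
)

```text
clock: 12.02
ee_pos: [0.5932, 0.0097, 0.0689]
ee_rot: [0.0, 1.0, 0.013, 0.002]
contact_force: [-2.0, -1.7, 18.1]
gripper_width: 0.066
grip_force: 102.3
```

Run:
```python
from h import *
st()
```

```text
t 12.03 pos [0.5932 0.0097 0.0689] yang -1.545 tilt [ 0.0036 -0.0008] j7 -1.049 F [-2.  -1.7 18.1] M [-0.35  0.4   0.05] w 0.57 grip 102.3
```

Call:
drive_tool(
  linear=[
    [-0.04,0.03,0.01],
    [0,0,0.015],
    [0,0,0.015],
    [0,0,0.015],
    [0,0,0.015],
    [0,0,0.015],
    [0,0,0.015],
    [0,0,0.015],
  ],
  turn=[0.15,0.16,0.16,0.16,0.16,0.16,0.16,0.16],
  jaw=[0,0,0,0,0,0,0,0],
)

```text
clock: 13.02
ee_pos: [0.5925, 0.0094, 0.0676]
ee_rot: [-0.001, 0.813, -0.583, 0.001]
contact_force: [-2.9, -0.2, 18.3]
gripper_width: 0.066
grip_force: 102.5
```

Run:
```python
from h import *
st()
```

```text
t 13.03 pos [0.5925 0.0094 0.0676] yang -2.815 tilt [ 0.003  -0.0008] j7 -2.25 F [-2.9 -0.2 18.3] M [-0.16  0.5   0.01] w 0.57 grip 102.5
```

Call:
drive_tool(
  linear=[
    [0,0,-0.1],
    [0,0,-0.12],
    [0,0,0],
    [0,0,0],
    [0,0,0],
    [0,0,0],
    [0,0,0],
  ],
  turn=[0,0,0,0,0,0,0],
  jaw=[0,0,3,6.5,6.5,6.5,6.5],
)

```text
clock: 13.9
ee_pos: [0.591, 0.0105, 0.0677]
ee_rot: [0.0, 0.814, -0.58, -0.0]
contact_force: [0.8, 1.2, -0.4]
gripper_width: 0.757
grip_force: 0.0
```

Call:
drive_tool(
  linear=[
    [0,0,0],
    [0,0,0],
    [0,0,0],
    [0,0,0],
    [0,0,0],
    [0,0,0],
    [0,0,0],
    [0,0,0],
  ],
  turn=[-0.17,-0.17,-0.17,-0.17,-0.17,-0.17,-0.17,-0.17],
  jaw=[6.5,6.5,6.5,6.5,6.5,6.5,6.5,6.5],
)

```text
clock: 14.9
ee_pos: [0.5911, 0.0104, 0.0678]
ee_rot: [0.0, 0.998, 0.064, 0.0]
contact_force: [-0.3, -0.1, -1.2]
gripper_width: 0.761
grip_force: 0.0
```

Call:
drive_tool(
  linear=[
    [0,0,0],
    [0,0,0],
    [0,0,0],
    [0,0,0],
    [0,0,0],
    [0,0,0],
    [0,0,0],
    [0,0,0],
  ],
  turn=[-0.17,-0.17,-0.17,-0.17,-0.17,-0.17,-0.17,-0.17],
  jaw=[6.5,6.5,6.5,6.5,6.5,6.5,6.5,6.5],
)

```text
clock: 15.9
ee_pos: [0.5911, 0.0103, 0.0677]
ee_rot: [0.0, 0.736, 0.677, -0.0]
contact_force: [-0.1, 0.3, 1.2]
gripper_width: 0.759
grip_force: 0.0
```

Call:
drive_tool(
  linear=[
    [0,0,0],
    [0,0,0],
    [0,0,0],
    [0,0,0],
    [0,0,0],
  ],
  turn=[-0.17,-0.17,-0.08,0,0],
  jaw=[6.5,6.5,6.5,6.5,6.5],
)

```text
clock: 16.52
ee_pos: [0.5911, 0.0104, 0.0677]
ee_rot: [0.0, 0.582, 0.813, -0.0]
contact_force: [0.6, 0.2, -0.0]
gripper_width: 0.759
grip_force: 0.0
```

Run:
```python
from h import *
st([.5925,.0094,.0676],.327)
```

```text
t 16.52 pos [0.5911 0.0104 0.0677] yang 0.329 tilt [-0.0001 -0.0001] j7 0.468 F [ 0.6  0.2 -0. ] M [-0.    0.03 -0.04] w 6.49 grip 0.0
shift cm [-0.14  0.1   0.01]
turn 0.002
```

Call:
drive_tool(
  linear=[
    [-0.08,0.05,0],
    [0,0,0],
    [0,0,0],
    [0,0,0],
    [0,0,0],
    [0,0,0],
    [0,0,0],
  ],
  turn=[0,0,0,0,0,0,0],
  jaw=[6.5,3,1,0,0,0,0],
  squeeze=100,
)

```text
clock: 17.4
ee_pos: [0.592, 0.0099, 0.0679]
ee_rot: [0.0, 0.581, 0.814, 0.0]
contact_force: [-0.1, 0.3, 1.3]
gripper_width: 0.067
grip_force: 98.8
```

Call:
drive_tool(
  linear=[
    [0,0,0.1],
    [0,0,0],
  ],
  turn=[0,0],
  jaw=[0,0],
)

```text
clock: 17.65
ee_pos: [0.5924, 0.0099, 0.0675]
ee_rot: [0.0, 0.581, 0.814, 0.0]
contact_force: [-0.4, 0.5, 8.0]
gripper_width: 0.069
grip_force: 99.6
```

Run:
```python
from h import *
st()
```

```text
t 17.65 pos [0.5924 0.0099 0.0675] yang 0.331 tilt [0.0011 0.0003] j7 0.472 F [-0.4  0.5  8. ] M [ 0.04  0.27 -0.05] w 0.59 grip 99.6
```

Call:
drive_tool(
  linear=[
    [0,0,0.13],
    [0,0,0.01],
    [0,0,0.015],
    [0,0,0.015],
    [0,0,0.015],
  ],
  turn=[0,0.15,0.15,0.15,0.15],
  jaw=[0,0,0,0,0],
)

```text
clock: 18.27
ee_pos: [0.593, 0.0099, 0.0665]
ee_rot: [0.0, 0.797, 0.604, 0.001]
contact_force: [-3.0, 0.0, 15.0]
gripper_width: 0.069
grip_force: 100.6
```

Call:
drive_tool(
  linear=[
    [0,0,0.015],
    [0,0,0.015],
    [0,0,0.015],
    [0,0,0.015],
  ],
  turn=[0.16,0.16,0.16,0.16],
  jaw=[0,0,0,0],
)

```text
clock: 18.77
ee_pos: [0.5929, 0.0099, 0.0659]
ee_rot: [-0.0, 0.947, 0.322, 0.001]
contact_force: [-3.0, -0.5, 15.2]
gripper_width: 0.071
grip_force: 100.6
```

Run:
```python
from h import *
st()
```

```text
t 18.77 pos [0.5929 0.0099 0.0659] yang -0.914 tilt [0.002  0.0007] j7 -0.638 F [-3.  -0.5 15.2] M [0.05 0.8  0.  ] w 0.61 grip 100.6
```

Call:
drive_tool(
  linear=[
    [-0.04,-0.03,0.025],
    [0,0,0.017],
    [0,0,0.017],
    [0,0,0.017],
  ],
  turn=[0.16,0.16,0.16,0.16],
  jaw=[0,0,0,0],
)

```text
clock: 19.27
ee_pos: [0.5928, 0.0098, 0.0656]
ee_rot: [-0.0, 1.0, 0.008, 0.001]
contact_force: [-3.4, 1.1, 19.9]
gripper_width: 0.068
grip_force: 101.1
```

Call:
drive_tool(
  linear=[
    [0,0,0.015],
    [0,0,0.015],
    [0,0,0.015],
    [0,0,0.015],
  ],
  turn=[0.16,0.16,0.16,0.16],
  jaw=[0,0,0,0],
)

```text
clock: 19.77
ee_pos: [0.5931, 0.0102, 0.0655]
ee_rot: [-0.001, 0.952, -0.306, 0.001]
contact_force: [-5.0, 2.9, 24.9]
gripper_width: 0.072
grip_force: 101.8
```

Run:
```python
from h import *
st()
```

```text
t 19.77 pos [0.5931 0.0102 0.0655] yang -2.194 tilt [0.0031 0.0014] j7 -1.726 F [-5.   2.9 24.9] M [0.65 1.19 0.14] w 0.61 grip 101.8
```

The descent has stopped and force is rising, which means the collar is seated. I'll unload, release, and check.

Call:
drive_tool(
  linear=[
    [0,0,-0.1],
    [0,0,-0.2],
    [0,0,0],
    [0,0,0],
    [0,0,0],
    [0,0,0],
    [0,0,0],
  ],
  turn=[0,0,0,0,0,0,0],
  jaw=[0,0,3,6,6,6,6],
)

```text
clock: 20.65
ee_pos: [0.5913, 0.0099, 0.0659]
ee_rot: [0.0, 0.953, -0.304, -0.0]
contact_force: [0.2, -0.4, 0.2]
gripper_width: 0.703
grip_force: 0.0
```

Call:
drive_tool(
  linear=[
    [0,0,-1],
    [0,0,-2.5],
    [0,0,-4],
    [0,0,-4],
    [0,0,-4],
    [0,0,0],
    [0,0,0],
  ],
  turn=[0,0,0,0,0,0,0],
  jaw=[6,6,6,6,6,6,6],
)

```text
clock: 21.52
ee_pos: [0.5912, 0.01, 0.2208]
ee_rot: [-0.0, 0.953, -0.304, -0.0]
contact_force: [-0.0, 0.0, -0.0]
gripper_width: 0.704
grip_force: 0.0
```

Run:
```python
from h import *
st()
d=snap('scene','scene4')
cv2.imwrite('pics/c4.png',cv2.resize(d['img'][150:240,200:320],(800,600),interpolation=2))
```

```text
t 21.52 pos [0.5912 0.01   0.2208] yang -2.189 tilt [-0.0001  0.0006] j7 -1.868 F [-0.  0. -0.] M [0.01 0.04 0.04] w 6.01 grip 0.0
```

View pics/c4.png

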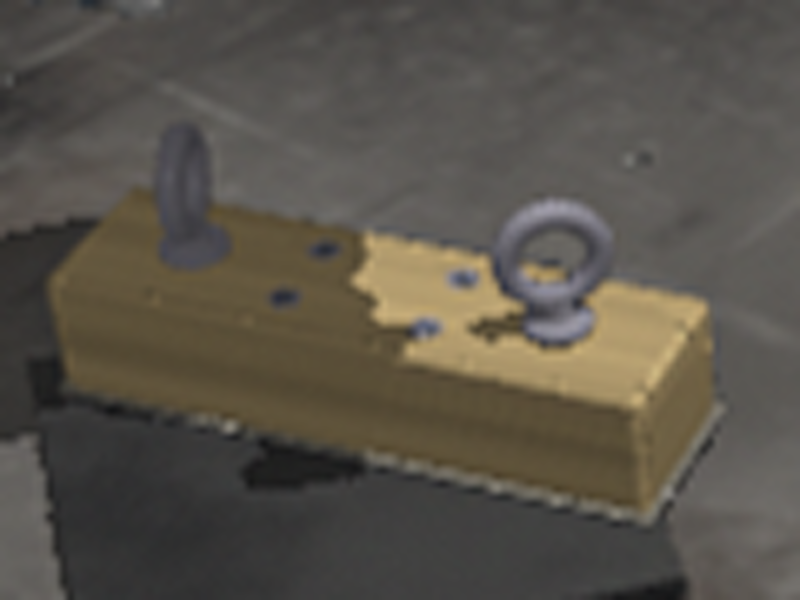

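The eye stands upright with its collar on the wood like the fitted one: collar at about (284,199) and ring top at about (283,179) in the scene image. The ring turned with the gripper, and the batten is intact.

Run:
```python
from h import *
print(ctrl.finish_job())
```

```text
the job is handed in; nothing more can be done
None
```

The screw eye is out of the stone block, screwed into the batten's pilot hole in two grips until its collar sat on the wood, and released; I handed the job in at about 21.6 s, and the highest pressing force I read was about 26 N.

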